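# Set the flip stop of a drilling jig and push the profile up to it

## Robot

A 7-joint arm with a two-finger parallel gripper is mounted at the origin on the work surface. World frame = base frame: x ahead of the robot, y to its left, z up, the work surface at z = 0. Lengths are in m, angles in degrees, forces in N, time in s.
With the tool pointing down it reaches from about 0.425 to 0.875 m from the base axis. Payload 4.7 kg.
Tool frame: the origin (TCP) lies at the very end of the fingers, on their centre line; the grasp point (between the pads) lies 19 mm behind it; z points along the fingers, y is the line along which they close (so a half turn about z gives the same grasp; the last joint's range is limited). The gripper opens to 87 mm and grips with 3 to 60 N. Pads are 19 mm wide; open, the fingers measure 117 mm over their backs; the gripper's body (75 mm by 190 mm) begins 51 mm behind the grasp point.
Start: joints at [0.808, 18.392, -4.016, 83.108, 1.295, 78.541, -3.26], TCP at [0.65, -0, 0.223] pointing down, gripper open.
Joint ranges: [-163.93, 163.93], [-17.29, 119.83], [-79.2, 71.16], [3.27, 140.29], [-89.18, 269.18], [5.43, 117.66], [-154.24, 154.24]. Speed limits (degrees/s): [147.25, 147.25, 180, 180, 180, 180, 180].

## Interface

Orientations are given as [roll, pitch, yaw] about the fixed x, y, z axes, in that order (R = Rz(yaw) Ry(pitch) Rx(roll)).
In Python, from cell import get_obs, cams, ticket, finder gives the robot as it stands.
- The arm moves only by the shell command python3 -m creep 'ROWS' [FORCE]. ROWS is text: rows parted by semicolons, each of 5 numbers parted by spaces: the shift along the world's x, y, z in m, then the turn about the world's z in degrees, then the finger opening in m, from 0 to 0.087. A call has 1 to 8 rows; each row shifts and turns the commanded pose from where the row before left it; what a row does not reach is not made up. A row lasts 1/8 s, in which the tool goes at most 62.5 mm and 10.7 degrees, less where a joint would pass 70% of its speed; a pose out of reach is approached as far as the arm can. A call with a gripper value outside its range is refused whole. The fingers move at their own pace and stop on an object; FORCE is the grip in N (left out, the last holds). Time passes only in rows, so rows that do not move let the fingers close. It gives the time, the measured TCP pose, the force, the opening and the grip force at its end, in the units of the state.
- get_obs(): the state, without advancing time (a new reading comes with each control period).
- cams.read_camera(name): name is "scene" or "side" or "wrist"; returns the picture (420x560x3 uint8, red, green, blue); there is no depth.
- cams.calibration(name): a dict with "fx", "fy", "cx", "cy" (pixels), "extrinsics" (4x4, takes a point from world to camera coordinates). Camera axes: x right, y down, z forward; pixel columns grow to the right and rows downward; lengths in m; the calibration is good to about 2 mm. A picture is of the moment at which its call begins: read the wrist's pose just before it. calibration takes no time and is no camera call; for the wrist camera it gives the pose at the moment of the call.
- ticket.sign_off(): hands the job in; it is judged then, once.
Trained networks look in the newest picture that a camera, given by its name, has taken for a name from the list of things; names that differ only in an ending like _2 or _b are one class to them, and where a whole thing is asked for, a point or a joint stands for the part that bears it (a point fixed in the world has none). Each returns a list of dicts, best first, with "p" (0 to 1); they miss things now and then, are a little off and sometimes report something else, mostly with a low value. They report only what shows in the picture. A call takes as long as a camera call.
- finder.masks_of(name, camera): "mask" (420x560 bool, what is visible of it) and "xy" ([column, row] in pixels, amid what is visible of it).
- finder.tip_of(name, camera): "xy" ([column, row] in pixels: a listed point, or the origin of a listed thing).
The state is a dict: "time_s": time; "qpos": joint angles; "joint_velocities": joint speeds; "effort": joint torques, N m; "tool_pos": TCP position; "tool_rot": TCP orientation; "force": force on the tool from outside, world axes, zero at the start; "wrist_torque": the same for the moment, N m; "grip_width": finger opening in m; "grasp_force": force on a finger pad.
Only numpy, scipy, OpenCV 4.12 (cv2) and the standard library are available. Lean on these libraries where they do the work, as an engineer would, in place of code of your own. Each camera call takes 0.05 s, during which the arm holds its last target. There are 200 camera calls.

## Task

Set up the drilling jig for the longer hole distance: flip down the flip stop that is farther from the drill bush, leaving the nearer stop folded up. Then push the aluminium profile lying on the jig, without picking it up, until it lies flat along the fence with its end touching the lowered stop. Do not disturb the loose tools and parts around the work.

Things in the scene. Friction and masses are not known exactly. Their poses are not given: they have to be found in the camera images.
- jig: Fixed drilling jig. Dark plywood deck, top at z = 0.018, x -210 to +90 mm, y -370 to +340 mm in its frame; aluminium fence along all of it, 30 mm thick, top at z = 0.078. Origin at bench level on the fence face that looks to the robot, below the drill bush; y axis along the fence towards the stops, x axis through the fence, away from the robot.
- bush (a point): Lower end of the drill bush (steel cylinder, radius 10 mm) under a 30 mm wide steel bracket clamped on the fence. Its axis is 20 mm in front of the fence face, the bracket's nose 38 mm. Bush end at z = 0.066, 8 mm above the top of the profile, which slides under it; bracket and bush collar reach up to z = 0.107.
- far_arm (a joint): Hinge angle of the far flip stop, 200 to 260 mm from the bush. 0: down, foot hanging in front of the fence; it starts folded back at 2.8 to 3.1 and sinks back to its end of travel, 3.1, its foot upright behind the hinge. 110 g, light hinge friction, no spring: pushed at the back of the foot towards the robot past about 2.3 it falls forward by its own weight to 0 and stays down.
- far_hinge (a point): Centre of the far stop's hinge pin, which is parallel to the fence: 15 mm behind the fence face, z = 0.100; axes like the jig's. The arm is an aluminium L, 16 mm thick along the fence: a leg 35 mm from the pin to the foot's middle line, a foot 24 mm wide across the fence whose end lies 74 mm beyond pin level (8 mm above the deck when down).
- far_tip (a point): Middle of the end face of the far arm's foot (35 mm across and 74 mm along the foot from the pin). Moves and turns with the arm. The stop's clamp shoe lies on the fence top, 30 mm to the bush side and 54 mm to the other side of the pin, with a black knob (radius 12 mm, top z = 0.104) 38 mm from the pin on that other side.
- far_face (a point): Fixed point: middle of the face that the lowered far foot turns to the bush (-y of the jig). 8 mm to the bush side of the pin, 20 mm in front of the fence face, z = 0.038. The end of the profile must come up to this face. Axes like the jig's.
- near_arm (a joint): Hinge angle of the near flip stop, identical to the far one (same sizes and joint values), 70 to 110 mm from the bush along the fence. Starts folded back (2.8 to 3.1, sinking to 3.1) and must stay folded up.
- near_hinge (a point): Centre of the hinge pin of the near stop, laid out like far_hinge.
- bar: The work piece: a loose slotted aluminium profile 40 x 40 mm, 360 mm long, 0.45 to 0.7 kg, lying on the deck (it slides at under 8 N) before the fence, up to 0.09 rad askew, its near corner 10 to 35 mm off the fence, its head 70 to 210 mm short of the far stop. Origin at the centre of its underside, y axis along it towards the stops.
- bar_head (a point): Centre of the profile's end face towards the stops (the end that must touch the far stop), 180 mm from its middle, 20 mm above its underside.
- bar_tail (a point): Centre of the profile's other end face, on the side away from the stops, 180 mm from its middle, 20 mm above its underside.
- offcut: Loose short piece of the same profile, 40 x 40 mm, standing 70 mm high on the deck, in front of its left end. Origin under its centre. Leave alone.
- screwdriver: Loose screwdriver with black handle, 200 mm long, about 30 mm thick, lying on the bench behind the fence, roughly along the fence. Origin about its middle. Leave alone.
- jar: Loose glass jar with steel lid, radius 32 mm, 75 mm high, on the bench behind the fence. Leave alone.
- tape: Loose grey tape measure, 72 x 38 x 62 mm, standing on the bench behind the fence. Leave alone.
- square: Loose combination square lying on the bench left of the jig: a 300 mm steel blade with a dark 100 mm head. Leave alone.
- drill: Loose cordless drill, 0.2 m high and 0.25 m long, standing on its battery beyond the right end of the jig, its chuck pointing away to the right. Leave alone.

How it is judged:
By the outcome, as a careful person would: the job done as asked, in the order asked, and still so for the second after the job is handed in, with the robot touching nothing.
It also fails if it takes over 64 s, if anything falls off the work surface, if the arm or the gripper's body presses on something with over 40 N, if the wrist force passes 120 N, or if a joint passes its speed limit or range.

## Working session

There is one attempt and no reset: what is moved stays moved. The work goes in short steps, Python scripts to look and compute and a shell command to move; the robot and the scene stay as the last step left them, time stands still between calls to the robot, and variables do not carry over. Pictures are saved under pics/ and viewed, at most 10 in all, crops included, and the job is handed in when it is done.

```bash
mkdir -p pics; ls
cat > h.py <<'E'
import numpy as np, cv2
from cell import get_obs, cams, ticket, finder
def ray(cam,xy,T=None,c=None):
    c=c or cams.calibration(cam); E=np.array(c["extrinsics"]); R,t=E[:3,:3],E[:3,3]
    d=R.T@np.array([(xy[0]-c["cx"])/c["fx"],(xy[1]-c["cy"])/c["fy"],1]); return -R.T@t,d
def onz(cam,xy,z):
    o,d=ray(cam,xy); return o+d*(z-o[2])/d[2]
def proj(cam,p):
    c=cams.calibration(cam); E=np.array(c["extrinsics"]); q=E[:3,:3]@np.array(p)+E[:3,3]
    return [c["fx"]*q[0]/q[2]+c["cx"],c["fy"]*q[1]/q[2]+c["cy"]]
def tri(a,b):
    (o1,d1),(o2,d2)=a,b; s=np.linalg.lstsq(np.c_[d1,-d2],o2-o1,rcond=None)[0]
    p,q=o1+d1*s[0],o2+d2*s[1]; return (p+q)/2,np.linalg.norm(p-q)
E
cat > a.py <<'E'
from h import *
Z=dict(jig=0,bush=.066,far_hinge=.1,far_tip=None,far_face=.038,near_hinge=.1,bar=.018,bar_head=.038,bar_tail=.038,offcut=.018,jar=0,tape=0,screwdriver=.015)
for c in("scene","side"):
    im=cams.read_camera(c); cv2.imwrite(f"pics/{c}0.png",im[:,:,::-1])
P={}
for n,z in Z.items():
    for c in("scene","side"):
        r=finder.tip_of(n,c)
        for k in r[:2]:
            print(n,c,round(k["p"],2),np.round(k["xy"]), None if z is None else np.round(onz(c,k["xy"],z),3))
        if r:P[n,c]=r[0]["xy"]
    if (n,"scene") in P and (n,"side") in P:
        p,e=tri(ray("scene",P[n,"scene"]),ray("side",P[n,"side"])); print("  TRI",n,np.round(p,4),round(e,4))
print(get_obs()["time_s"])
E
python3 a.py
```

```text
pics
jig scene 0.78 [298. 215.] [0.482 0.04  0.   ]
jig side 0.82 [264. 223.] [0.479 0.039 0.   ]
  TRI jig [ 0.4802  0.0396 -0.0014] 0.0005
bush scene 0.75 [302. 194.] [0.456 0.038 0.066]
bush side 0.78 [261. 212.] [0.464 0.032 0.066]
bush side 0.58 [333. 238.] [ 0.566 -0.179  0.066]
  TRI bush [0.4617 0.0353 0.0676] 0.0095
far_hinge scene 0.79 [372. 219.] [0.499 0.25  0.1  ]
far_hinge scene 0.4 [448. 256.] [0.539 0.455 0.1  ]
far_hinge side 0.71 [230. 165.] [0.496 0.233 0.1  ]
  TRI far_hinge [0.4983 0.2454 0.094 ] 0.0115
far_tip scene 0.54 [372. 209.] None
far_tip side 0.69 [237. 141.] None
  TRI far_tip [0.5336 0.2444 0.1721] 0.0022
far_face side 0.57 [222. 181.] [0.465 0.244 0.038]
near_hinge scene 0.81 [331. 206.] [0.496 0.135 0.1  ]
near_hinge side 0.88 [252. 181.] [0.506 0.128 0.1  ]
near_hinge side 0.74 [260. 211.] [0.446 0.011 0.1  ]
  TRI near_hinge [0.5027 0.1319 0.1021] 0.0104
bar scene 0.89 [281. 192.] [ 0.429 -0.038  0.018]
bar side 0.95 [263. 242.] [ 0.423 -0.033  0.018]
  TRI bar [ 0.4253 -0.0358  0.017 ] 0.0082
bar_head scene 0.63 [338. 205.] [0.429 0.143 0.038]
bar_head side 0.59 [233. 205.] [0.431 0.134 0.038]
  TRI bar_head [0.4309 0.1398 0.0359] 0.0079
bar_tail scene 0.6 [234. 168.] [ 0.413 -0.21   0.038]
bar_tail side 0.9 [299. 279.] [ 0.409 -0.214  0.038]
  TRI bar_tail [ 0.4103 -0.2122  0.0345] 0.0008
offcut scene 0.97 [400. 218.] [0.385 0.321 0.018]
offcut scene 0.27 [331. 205.] [0.419 0.119 0.018]
offcut side 0.81 [188. 185.] [0.377 0.32  0.018]
  TRI offcut [0.3795 0.3223 0.0142] 0.0031
jar scene 0.64 [225. 223.] [ 0.6   -0.146  0.   ]
jar side 0.71 [333. 236.] [ 0.612 -0.138  0.   ]
  TRI jar [ 0.6062 -0.1423  0.0085] 0.0014
tape side 0.88 [355. 263.] [ 0.592 -0.254  0.   ]
tape side 0.32 [182. 154.] [0.451 0.485 0.   ]
screwdriver scene 0.92 [274. 244.] [0.62  0.022 0.015]
screwdriver side 0.6 [302. 209.] [ 0.604 -0.001  0.015]
  TRI screwdriver [ 0.612   0.0142 -0.0008] 0.0093
1.4
```

View pics/scene0.png

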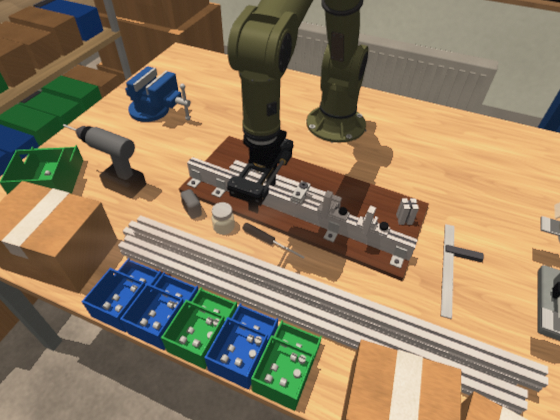

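View pics/side0.png

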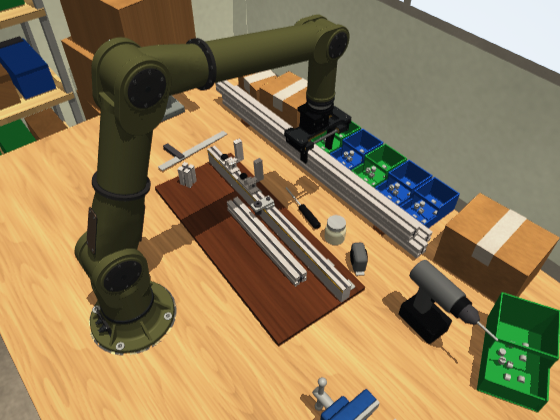

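The scene view shows the bar on the deck (head ≈ 338,205, tail ≈ 234,168) and both stops folded up: near ≈ (331,206), far ≈ (372,219). In the side view the far foot stands at (237,141). I'll move behind the far stop and refine the measurements from there.

```bash
python3 -c "
from h import *;o=get_obs();print(o['tool_pos'],o['tool_rot'],o['force'])"
python3 -m creep '-0.01 0.06 0 0 0; -0.01 0.06 0 0 0; -0.01 0.06 0 0 0; -0.01 0.06 0 0 0; 0 0 0 0 0; 0 0 0 0 0' 20
cat > b.py <<'E'
from h import *
import sys
for c in("scene","side","wrist"): im=cams.read_camera(c)
cv2.imwrite(f"pics/{sys.argv[1]}.png",im[:,:,::-1])
for n in sys.argv[2:]:
    A=[];B=[]
    for c in("scene","side","wrist"):
        for k in finder.tip_of(n,c)[:1]:
            o,d=ray(c,k["xy"]); d=d/np.linalg.norm(d); M=(np.eye(3)-np.outer(d,d))
            A.append(M);B.append(M@o); print(n,c,round(k["p"],2),np.round(k["xy"]),[np.round(onz(c,k["xy"],z)[:2],3).tolist() for z in (.038,.1)])
    if len(A)>1: print("  TRI",np.round(np.linalg.solve(sum(A),sum(B)),4))
o=get_obs();print(o["time_s"],o["tool_pos"])
E
python3 b.py w1 jig bush far_hinge far_tip near_hinge near_tip bar_head bar_tail
```

```text
[ 6.50009804e-01 -6.20580412e-05  2.22552834e-01] [1.79999030e+02 3.49618086e-03 8.99981434e+01] [-0.50693671  0.17072827  0.86577159]
time_s: 2.15
tool_pos: [0.6102, 0.2395, 0.2225]
tool_rot: [180.0, 0.1, 90.0]
force: [1.2, -0.6, -1.0]
grip_width: 0.035
grasp_force: 0.0
jig scene 0.67 [300. 215.] [[0.512, 0.053], [0.564, 0.07]]
jig side 0.7 [299. 280.] [[0.406, -0.217], [0.377, -0.249]]
  TRI [ 0.4434 -0.0561 -0.1126]
bush scene 0.98 [305. 194.] [[0.424, 0.037], [0.483, 0.054]]
bush side 0.59 [257. 210.] [[0.476, 0.067], [0.443, 0.02]]
  TRI [0.4574 0.0445 0.0709]
far_hinge scene 0.54 [371. 219.] [[0.44, 0.244], [0.497, 0.248]]
far_hinge side 0.64 [234. 163.] [[0.548, 0.294], [0.511, 0.234]]
far_hinge wrist 0.65 [147. 194.] [[0.483, 0.234], [0.506, 0.247]]
  TRI [0.5067 0.244  0.1011]
far_tip side 0.5 [237. 140.] [[0.627, 0.388], [0.586, 0.324]]
far_tip wrist 0.6 [158. 220.] [[0.49, 0.208], [0.512, 0.226]]
  TRI [0.537  0.2477 0.1733]
near_hinge scene 0.57 [325. 201.] [[0.429, 0.103], [0.487, 0.116]]
near_hinge side 0.69 [250. 181.] [[0.538, 0.188], [0.501, 0.135]]
  TRI [0.4952 0.1208 0.1119]Traceback (most recent call last):
  File "b.py", line 8, in <module>
    for k in finder.tip_of(n,c)[:1]:
             ~~~~~~~~~~~~~^^^^^
ValueError: it knows: bar, bar_head, bar_tail, bush, drill, far_face, far_hinge, far_tip, jar, jig, near_hinge, offcut, screwdriver, square, tape
```

View pics/w1.png

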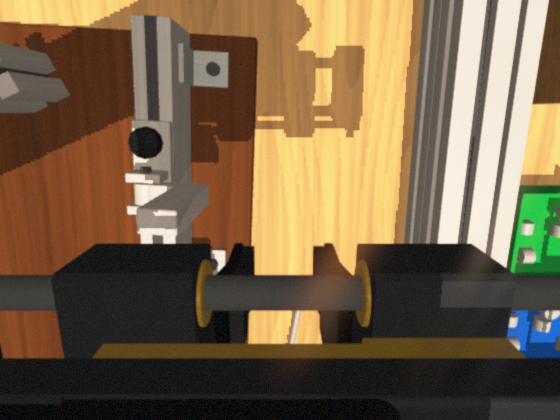

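The wrist view shows the far stop's hinge at (147,194) with the knob above it at (145,142). The deck's back edge runs from (256,40) to (250,230), and the fence's front top edge is near column 135. Next I compute the jig yaw from these.

```bash
python3 - <<'E'
from h import *
im=cv2.imread("pics/w1.png"); 
g=im[:,:,0].astype(int)  # blue: steel bright vs deck/wood
r=im[:,:,2].astype(int)
L=[];D=[]
for y in range(30,115,4):
    row=g[y,110:160]; L.append((110+np.argmax(np.diff(cv2.GaussianBlur(im[y:y+1,110:160,0].astype(np.float32),(5,1),0)[0])),y))
for y in list(range(100,235,5)):
    D.append((232+np.argmax(np.diff(cv2.GaussianBlur(im[y:y+1,232:280,1].astype(np.float32),(5,1),0)[0])),y))
for pts,z in((L,.078),(D,.018)):
    W=np.array([onz("wrist",p,z)[:2] for p in pts]); 
    for _ in range(3):
        k=np.polyfit(W[:,1],W[:,0],1); e=W[:,0]-np.polyval(k,W[:,1]); W=W[abs(e)<max(.001,1.5*e.std())]
    print(z,"x at y=.244:",np.polyval(k,.244),"dx/dy",k[0],len(W),e.std())
print([p[0] for p in L],[p[0] for p in D])
print(get_obs()["grip_width"])
E
python3 -m creep '0 0 0 10 0; 0 0 0 10 0; 0 0 0 10 0; 0 0 0 10 0; 0 0 0 10 0; 0 0 0 10 0; 0 0 0 10 0; 0 0 0 10 0'
python3 -m creep '0 0 0 10 0; 0 0 0 0 0'
```

```text
0.078 x at y=.244: 0.48965826597226386 dx/dy 0.04958413776421564 22 0.00022006305143368608
0.018 x at y=.244: 0.5800312113895122 dx/dy 0.05377381545687939 27 0.000273531554907348
[np.int64(130), np.int64(130), np.int64(130), np.int64(130), np.int64(131), np.int64(131), np.int64(131), np.int64(131), np.int64(131), np.int64(132), np.int64(132), np.int64(132), np.int64(132), np.int64(132), np.int64(132), np.int64(133), np.int64(133), np.int64(133), np.int64(133), np.int64(134), np.int64(134), np.int64(134)] [np.int64(255), np.int64(255), np.int64(255), np.int64(255), np.int64(255), np.int64(254), np.int64(254), np.int64(254), np.int64(254), np.int64(254), np.int64(253), np.int64(253), np.int64(253), np.int64(253), np.int64(253), np.int64(253), np.int64(253), np.int64(252), np.int64(252), np.int64(252), np.int64(252), np.int64(252), np.int64(252), np.int64(251), np.int64(251), np.int64(251), np.int64(251)]
0.000672322019372025
time_s: 4.05
tool_pos: [0.61, 0.24, 0.2226]
tool_rot: [180.0, 0.0, 170.3]
force: [0.3, -1.0, 0.7]
grip_width: 0.0006
grasp_force: 0.0
time_s: 4.3
tool_pos: [0.6101, 0.2399, 0.2225]
tool_rot: [180.0, -0.0, 179.9]
force: [0.4, 0.8, 0.1]
grip_width: 0.0005
grasp_force: 0.0
```

```bash
python3 -m creep '0 0.002 -0.0365 -3 0; 0 0 -0.036 0 0; -0.03 0.001 0 0 0; -0.015 0.001 0 0 0; -0.015 0 0 0 0; -0.012 0 0 0 0; -0.01 0 0 0 0; 0 0 0 0 0'
```

```text
time_s: 5.3
tool_pos: [0.5326, 0.2455, 0.1562]
tool_rot: [179.7, 0.7, 176.9]
force: [4.3, 0.5, 14.9]
grip_width: 0.0005
grasp_force: 5.9
```

```bash
python3 b.py w2 far_tip far_hinge near_hinge | grep -v wrist
python3 - <<'E'
from h import *
c="side"; im=cams.read_camera(c); cv2.imwrite("pics/s2.png",cv2.resize(im[110:260,150:350,::-1],(800,600)))
E
```

```text
far_tip scene 0.48 [126. 187.] [[0.625, -0.468], [0.67, -0.415]]
far_tip side 0.77 [225. 144.] [[0.582, 0.398], [0.543, 0.334]]
  TRI [0.5794 0.0591 0.3029]
far_hinge scene 0.55 [369. 218.] [[0.44, 0.239], [0.497, 0.243]]
far_hinge side 0.77 [231. 167.] [[0.528, 0.282], [0.492, 0.224]]
  TRI [0.4949 0.2382 0.0918]
near_hinge scene 0.96 [328. 206.] [[0.446, 0.116], [0.503, 0.128]]
near_hinge side 0.67 [251. 180.] [[0.541, 0.187], [0.504, 0.133]]
  TRI [0.5016 0.1307 0.1001]
5.9 [0.53324314 0.24547417 0.15602761]
```

View pics/s2.png

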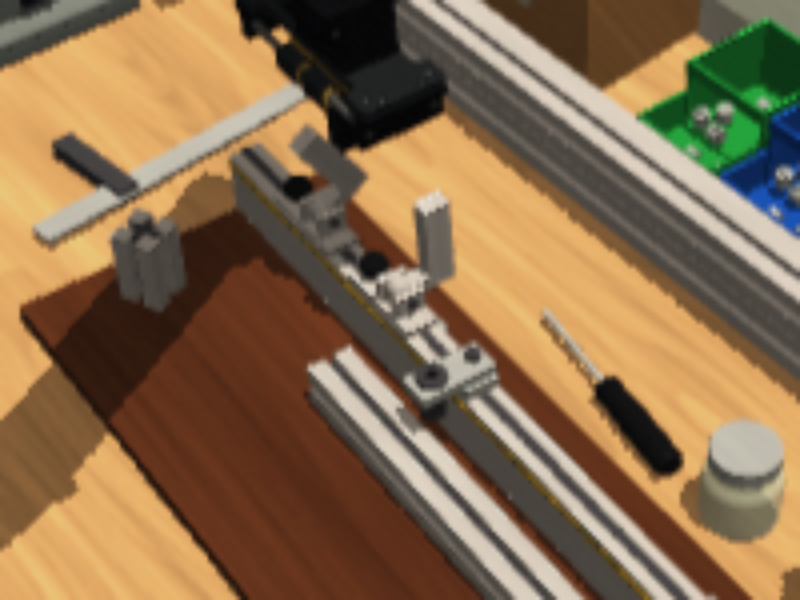

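The crop shows the far foot tilted forward at (325,165), the finger behind it, and the near foot upright at (433,240). I keep pushing and rise slightly.

```bash
python3 -m creep '-0.006 0 0.008 0 0; -0.01 0 0.003 0 0; -0.01 0 0 0 0; -0.008 0 0 0 0; 0 0 0 0 0; 0 0 0 0 0;0 0 0 0 0'
python3 b.py w3 far_tip far_face bar_head bar_tail bar near_hinge| grep -v wrist
python3 - <<'E'
from h import *
c="side"; im=cams.read_camera(c); cv2.imwrite("pics/s3.png",cv2.resize(im[110:260,150:350,::-1],(800,600)))
E
```

```text
time_s: 6.82
tool_pos: [0.4943, 0.2439, 0.161]
tool_rot: [180.0, -0.0, 177.0]
force: [0.2, 0.3, -0.1]
grip_width: -0.0001
grasp_force: 0.0
far_tip side 0.58 [223. 184.] [[0.461, 0.233], [0.428, 0.177]]
  TRI [0.47   0.2501 0.0195]
far_face scene 0.6 [273. 243.] [[0.635, 0.025], [0.678, 0.043]]
far_face side 0.71 [223. 179.] [[0.472, 0.251], [0.439, 0.194]]
  TRI [0.5144 0.1616 0.0291]
bar_head scene 0.71 [337. 204.] [[0.424, 0.139], [0.482, 0.15]]
bar_head side 0.86 [233. 204.] [[0.43, 0.136], [0.399, 0.085]]
  TRI [0.4311 0.1404 0.0383]
bar_tail scene 0.74 [236. 168.] [[0.409, -0.207], [0.468, -0.172]]
bar_tail side 0.65 [300. 280.] [[0.407, -0.219], [0.377, -0.251]]
  TRI [ 0.407  -0.2125  0.033 ]
bar scene 0.62 [281. 191.] [[0.443, -0.034], [0.5, -0.012]]
bar side 0.67 [264. 243.] [[0.412, -0.051], [0.382, -0.092]]
  TRI [ 0.4231 -0.0401  0.018 ]
near_hinge scene 0.71 [326. 204.] [[0.44, 0.11], [0.497, 0.123]]
near_hinge side 0.83 [251. 180.] [[0.543, 0.187], [0.506, 0.134]]
  TRI [0.501  0.1289 0.103 ]
7.875 [0.49401885 0.24400115 0.16110164]
```

View pics/s3.png

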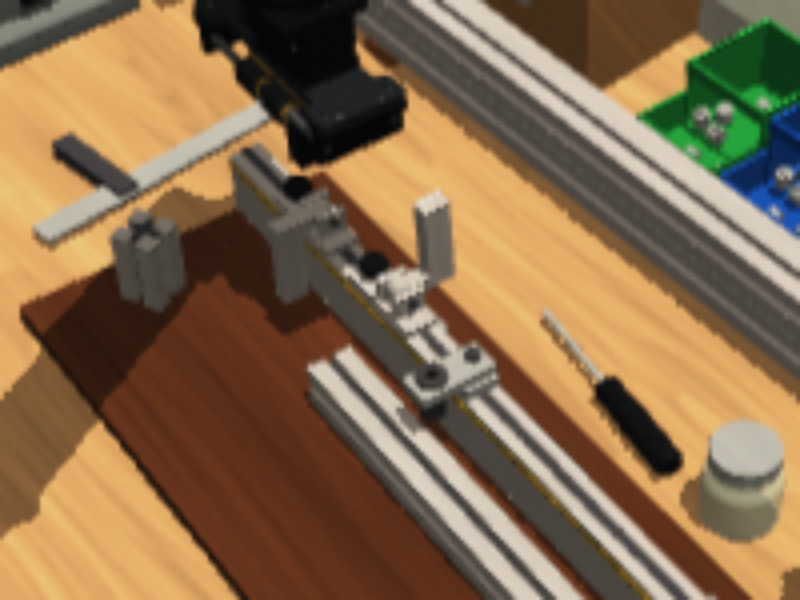

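The far arm is down at (290,255) in the crop, the near arm is still upright, and the bar hasn't moved. Next I go round to the tail.

```bash
python3 -m creep '0 0 0.06 0 0; 0 -0.06 0 0 0; 0 -0.06 0 0 0; 0 -0.06 0 0 0; 0 -0.06 0 0 0; 0 -0.06 0 0 0; 0 -0.06 0 0 0; 0 -0.06 0 0 0'
python3 -m creep '0 -0.03 0 0 0; -0.06 0 0 0 0; -0.06 0 0 0 0; 0 0 0 0 0; 0 0 0 0 0'
```

```text
time_s: 8.93
tool_pos: [0.4939, -0.1779, 0.2214]
tool_rot: [-180.0, 0.1, 177.0]
force: [1.2, -0.2, 0.4]
grip_width: 0.0006
grasp_force: 0.0
time_s: 9.55
tool_pos: [0.3747, -0.206, 0.2217]
tool_rot: [-180.0, 0.1, 177.0]
force: [0.4, 0.4, -0.6]
grip_width: 0.0007
grasp_force: 0.0
```

```bash
python3 b.py w4 bar_tail bar bar_head
```

```text
bar_tail scene 0.91 [234. 170.] [[0.419, -0.208], [0.478, -0.173]]
bar_tail side 0.61 [299. 282.] [[0.401, -0.223], [0.372, -0.254]]
bar_tail wrist 0.95 [273. 226.] [[0.412, -0.218], [0.393, -0.215]]
  TRI [ 0.4102 -0.2161  0.027 ]
bar scene 0.76 [280. 190.] [[0.441, -0.038], [0.498, -0.015]]
bar side 0.69 [266. 242.] [[0.418, -0.053], [0.388, -0.094]]
bar wrist 0.62 [456. 220.] [[0.414, -0.044], [0.395, -0.073]]
  TRI [ 0.4235 -0.041   0.0219]
bar_head scene 0.7 [336. 201.] [[0.415, 0.133], [0.474, 0.144]]
bar_head side 0.74 [230. 205.] [[0.424, 0.139], [0.393, 0.088]]
  TRI [0.4209 0.1339 0.0441]
10.15 [ 0.37408804 -0.20598309  0.22099889]
```

View pics/w4.png

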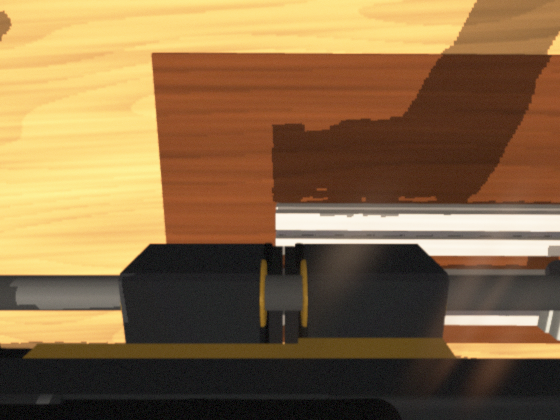

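The wrist view shows the bar's end at column 275. Its robot-side face lies at rows 202–208 and runs right, nearly level. I compute where that edge is.

Run:
```python
from h import *
im=cv2.cvtColor(cv2.imread("pics/w4.png"),cv2.COLOR_BGR2GRAY)
print(im[194:246:1,300].tolist()); print(im[194:220,540].tolist())
for p in((275,202),(275,208),(550,202),(550,208)):
    print(p,[np.round(onz("wrist",p,z)[:2],4).tolist() for z in(.018,.058)])
```

```text
[51, 59, 56, 58, 61, 67, 68, 64, 63, 81, 97, 101, 114, 139, 149, 123, 102, 98, 113, 194, 241, 247, 248, 248, 247, 247, 246, 246, 245, 245, 245, 246, 246, 246, 244, 224, 154, 114, 108, 106, 106, 100, 93, 107, 174, 234, 246, 246, 222, 134, 42, 12]
[86, 91, 93, 94, 93, 97, 92, 76, 57, 62, 81, 97, 100, 103, 127, 149, 128, 101, 100, 111, 176, 232, 245, 245, 244, 243]
(275, 202) [[0.3918, -0.2155], [0.3823, -0.2141]]
(275, 208) [[0.398, -0.2159], [0.3878, -0.2145]]
(550, 202) [[0.4064, 0.0579], [0.3953, 0.0291]]
(550, 208) [[0.4126, 0.0586], [0.4008, 0.0298]]
```

```bash
python3 -m creep '0 0.003 -0.05 0 0; 0 0 -0.05 0 0; 0 0 -0.05 0 0; 0 0 -0.02 0 0; 0 0 -0.01 0 0; 0 0 0 0 0; 0 0 0 0 0'
```

```text
time_s: 11.02
tool_pos: [0.375, -0.2035, 0.0422]
tool_rot: [-180.0, 0.1, 177.0]
force: [-0.5, 0.7, 0.1]
grip_width: 0.0003
grasp_force: 0.0
```

```bash
python3 -m creep '0.006 0 -0.005 0 0; 0.006 0 0 0 0; 0.006 0 0 0 0; 0.006 0 0 0 0; 0.006 0 0 0 0; 0.005 0 0 0 0; 0 0 0 0 0'
python3 -m creep '-0.012 0 0 0 0; -0.014 -0.03 0.03 0 0; 0.0 -0.03 0.04 0 0; 0.0 0 0 0 0'
python3 b.py w5 bar_tail bar bar_head
```

```text
time_s: 11.9
tool_pos: [0.41, -0.2028, 0.0361]
tool_rot: [180.0, 0.1, 177.0]
force: [-0.0, -0.0, 0.7]
grip_width: 0.0002
grasp_force: 0.0
time_s: 12.4
tool_pos: [0.3843, -0.2664, 0.1094]
tool_rot: [-179.8, 0.4, 176.8]
force: [-0.2, 0.1, -0.4]
grip_width: 0.0006
grasp_force: 0.0
bar_tail scene 0.74 [232. 175.] [[0.445, -0.201], [0.501, -0.167]]
bar scene 0.94 [280. 193.] [[0.453, -0.034], [0.51, -0.012]]
bar side 0.57 [267. 236.] [[0.434, -0.035], [0.403, -0.077]]
  TRI [ 0.4409 -0.034   0.0287]
bar_head scene 0.64 [336. 199.] [[0.409, 0.13], [0.468, 0.141]]
bar_head side 0.95 [229. 204.] [[0.423, 0.144], [0.392, 0.093]]
  TRI [0.4181 0.1334 0.0492]
13.0 [ 0.38296081 -0.26278886  0.10582799]
```

```bash
python3 -m creep '0.047 0.018 -0.01 0 0; 0 0 -0.03 0 0; 0 0 -0.032 0 0; 0 0.01 0 0 0; 0 0.01 0 0 0; 0 0.01 0 0 0; 0 0.01 0 0 0'
python3 -m creep '0 0.01 0 0 0; 0 0.01 0 0 0; 0 0.01 0 0 0; 0 0.01 0 0 0; 0 0.008 0 0 0; 0 0 0 0 0'
python3 b.py w6 bar_tail bar bar_head
```

```text
time_s: 13.88
tool_pos: [0.4309, -0.2056, 0.0355]
tool_rot: [-179.9, 0.2, 177.0]
force: [-0.8, -4.3, 1.4]
grip_width: 0.0005
grasp_force: 2.3
time_s: 14.62
tool_pos: [0.4309, -0.1567, 0.0351]
tool_rot: [-180.0, 0.1, 177.0]
force: [0.1, -1.9, 2.8]
grip_width: 0.0007
grasp_force: 1.5
bar_tail scene 0.66 [249. 179.] [[0.438, -0.144], [0.495, -0.114]]
bar_tail side 0.86 [292. 258.] [[0.439, -0.144], [0.408, -0.18]]
  TRI [ 0.4389 -0.1442  0.0386]
bar scene 0.69 [301. 197.] [[0.443, 0.03], [0.5, 0.048]]
bar side 0.63 [252. 226.] [[0.423, 0.023], [0.392, -0.022]]
  TRI [0.4298 0.0285 0.0261]
bar_head scene 0.72 [359. 212.] [[0.43, 0.207], [0.488, 0.213]]
bar_head side 0.6 [220. 193.] [[0.428, 0.203], [0.397, 0.149]]
  TRI [0.4286 0.2061 0.0358]
15.225 [ 0.43007023 -0.15694016  0.03400667]
```

Run:
```python
from h import *
a=cams.read_camera("side");b=cams.read_camera("scene")
cv2.imwrite("pics/s6.png",np.hstack([cv2.resize(a[120:320,150:350],(400,400)),cv2.resize(b[120:280,260:420],(400,400))])[:,:,::-1])
```

```text
(no output)
```

View pics/s6.png

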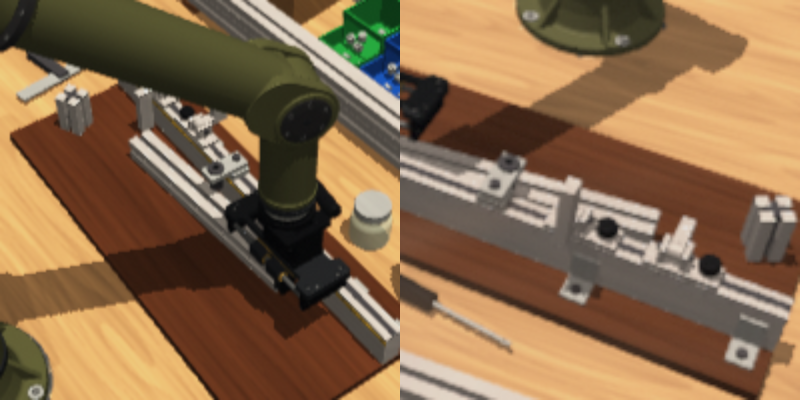

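The bar head is now about 20 mm short of the lowered stop and slightly off the fence, with its tail close to it. Nothing else has moved. Next I push the head side in from the front.

```bash
python3 -m creep '0 -0.015 0 0 0; 0 0 0.06 0 0; 0 0 0.06 0 0; 0 0.06 0.03 0 0; 0 0.06 0 0 0; 0 0.06 0 0 0; 0 0.06 0 0 0; 0 0.06 0 0 0'
python3 -m creep '0 0.04 0 0 0; -0.02 0 0 0 0; -0.022 0 0 0 0; 0 0 -0.05 0 0; 0 0 -0.05 0 0; 0 0 -0.03 0 0; 0 0 0 0 0; 0 0 0 0 0'
```

```text
time_s: 16.32
tool_pos: [0.4294, 0.125, 0.1817]
tool_rot: [-180.0, -0.1, 177.0]
force: [0.7, -0.5, 0.4]
grip_width: 0.0002
grasp_force: 0.0
time_s: 17.32
tool_pos: [0.3887, 0.1639, 0.0529]
tool_rot: [180.0, 0.0, 177.0]
force: [0.3, 1.0, -0.9]
grip_width: 0.0008
grasp_force: 0.0
```

```bash
python3 -m creep '0.006 0 -0.007 0 0; 0.006 0 0 0 0; 0.006 0 0 0 0; 0.006 0 0 0 0; 0.006 0 0 0 0; 0.006 0 0 0 0; 0.004 0 0 0 0; 0 0 0 0 0'
python3 -m creep '0.003 0 0 0 0; 0.003 0 0 0 0; 0 0 0 0 0'; python3 b.py w7 bar_tail bar bar_head far_tip
```

```text
time_s: 18.32
tool_pos: [0.4287, 0.1639, 0.045]
tool_rot: [180.0, 0.1, 177.0]
force: [-1.0, 1.4, 0.7]
grip_width: 0.0007
grasp_force: 0.7
time_s: 18.7
tool_pos: [0.4322, 0.1637, 0.0447]
tool_rot: [-179.9, -0.2, 177.0]
force: [-8.9, 0.1, 6.1]
grip_width: 0.0003
grasp_force: 4.1
bar_tail scene 0.85 [250. 178.] [[0.434, -0.144], [0.491, -0.113]]
bar_tail side 0.69 [288. 262.] [[0.423, -0.15], [0.392, -0.185]]
  TRI [ 0.4268 -0.1464  0.0312]
bar scene 0.91 [300. 203.] [[0.467, 0.038], [0.523, 0.055]]
bar side 0.75 [260. 222.] [[0.453, 0.022], [0.421, -0.023]]
  TRI [0.4586 0.0327 0.0261]
bar_head scene 0.64 [355. 221.] [[0.468, 0.205], [0.523, 0.211]]
far_tip side 0.44 [304. 208.] [[0.596, -0.016], [0.556, -0.058]]
far_tip wrist 0.72 [445. 306.] [[0.461, 0.241], [0.425, 0.214]]
  TRI [ 1.1598  0.697  -0.9999]
19.45 [0.43222384 0.16376193 0.04475968]
```

The head now rests against the fence (contact force 9 N). The tail has swung out about 20 mm, so I go back to it and push it in near its end.

```bash
python3 -m creep '-0.015 0 0 0 0; 0 0 0.06 0 0; 0.01 -0.02 0.05 0 0; 0 -0.06 0 0 0; 0 -0.06 0 0 0; 0 -0.06 0 0 0; 0 -0.06 0 0 0; 0 -0.041 0 0 0'
python3 -m creep '-0.02 0 0 0 0; -0.015 0 0 0 0; 0 0 0 0 0; 0 0 0 0 0'
python3 b.py w8 bar_tail bar; python3 -c "
from h import *;print(np.round(get_obs()['qpos'],1))"
```

```text
time_s: 20.45
tool_pos: [0.4287, -0.1406, 0.1553]
tool_rot: [-179.9, 0.1, 176.8]
force: [-0.1, -0.7, -0.5]
grip_width: 0.0005
grasp_force: 0.0
time_s: 20.95
tool_pos: [0.3947, -0.1367, 0.1554]
tool_rot: [-180.0, 0.1, 177.1]
force: [-0.5, 0.2, -0.0]
grip_width: 0.0006
grasp_force: 0.0
bar_tail scene 0.98 [250. 177.] [[0.429, -0.144], [0.487, -0.113]]
bar_tail side 0.6 [291. 262.] [[0.428, -0.157], [0.397, -0.192]]
bar_tail wrist 0.62 [270. 252.] [[0.432, -0.15], [0.408, -0.146]]
  TRI [ 0.4301 -0.1496  0.0346]
bar scene 0.85 [301. 205.] [[0.472, 0.041], [0.527, 0.059]]
bar side 0.85 [258. 224.] [[0.443, 0.017], [0.411, -0.027]]
bar wrist 0.87 [485. 255.] [[0.443, 0.019], [0.417, -0.015]]
  TRI [0.4532 0.0338 0.0152]
21.4 [ 0.39413121 -0.13707335  0.15497358]
[ 20.9  -7.2  -5.  118.9  -0.7  68.3 103.2]
```

View pics/w8.png

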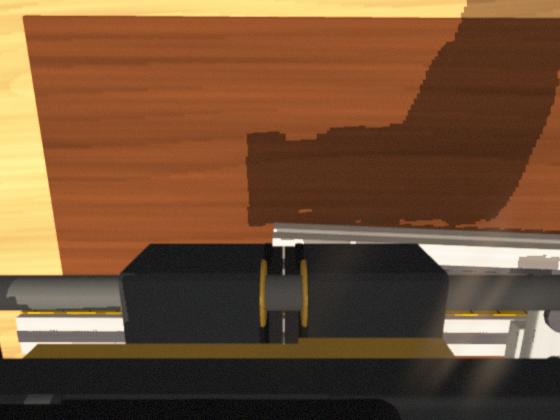

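The wrist view shows the bar's tail corner at (275,225–233), with its front edge sloping slightly away to the right.

```bash
python3 - <<'E'
from h import *
for p in((275,223),(275,230),(550,235),(550,240)):
    print(p,[np.round(onz("wrist",p,z)[:2],4).tolist() for z in(.018,.058)])
E
python3 -m creep '0 0.002 -0.05 0 0; 0 0 -0.04 0 0; 0 0 -0.015 0 0; 0 0 0 0 0;0 0 0 0 0'
```

```text
(275, 223) [[0.414, -0.1454], [0.4021, -0.1439]]
(275, 230) [[0.42, -0.1457], [0.4073, -0.1442]]
(550, 235) [[0.4366, 0.0829], [0.4217, 0.0537]]
(550, 240) [[0.441, 0.0835], [0.4255, 0.0542]]
time_s: 22.02
tool_pos: [0.3954, -0.1355, 0.0515]
tool_rot: [-180.0, 0.2, 177.0]
force: [-0.0, 0.5, 0.9]
grip_width: 0.0007
grasp_force: 0.0
```

```bash
python3 -m creep '0 0 -0.015 0 0; 0.006 0.004 0 0 0; 0.006 0 0 0 0; 0.005 0 0 0 0; 0.004 0 0 0 0; 0.003 0 0 0 0; 0 0 0 0 0'
python3 -m creep '0.002 0 0 0 0; 0.002 0 0 0 0; 0 0 0 0 0'
```

```text
time_s: 22.9
tool_pos: [0.4175, -0.1313, 0.0349]
tool_rot: [180.0, -0.1, 177.0]
force: [-3.8, -1.7, 1.6]
grip_width: 0.0005
grasp_force: 1.7
time_s: 23.28
tool_pos: [0.4176, -0.1311, 0.0345]
tool_rot: [180.0, -0.5, 177.0]
force: [-13.6, 0.2, 10.5]
grip_width: 0.0002
grasp_force: 6.7
```

```bash
python3 -m creep '-0.012 0 0 0 0; -0.004 -0.025 0 0 0; 0 -0.024 0 0 0; 0.022 0 0 0 0; 0.022 0 0 0 0; 0 0 0 0 0'
python3 -m creep '0 0.008 0 0 0; 0 0.008 0 0 0; 0.001 0.008 0 0 0; 0 0.008 0 0 0; 0 0.006 0 0 0; 0 0 0 0 0'; python3 b.py w9 bar_tail bar_head
```

```text
time_s: 24.02
tool_pos: [0.4521, -0.1799, 0.0355]
tool_rot: [180.0, 0.2, 177.1]
force: [-0.5, 0.4, -0.4]
grip_width: 0.0004
grasp_force: 0.0
time_s: 24.78
tool_pos: [0.4511, -0.1412, 0.035]
tool_rot: [180.0, 0.0, 177.0]
force: [-0.6, 0.3, -0.7]
grip_width: 0.0006
grasp_force: 0.1
bar_tail scene 0.84 [254. 184.] [[0.453, -0.119], [0.509, -0.09]]
bar_tail side 0.87 [289. 255.] [[0.44, -0.133], [0.409, -0.169]]
  TRI [ 0.4447 -0.125   0.0275]
bar_head scene 0.94 [363. 219.] [[0.452, 0.225], [0.508, 0.23]]
bar_head side 0.7 [224. 186.] [[0.458, 0.22], [0.425, 0.164]]
  TRI [0.4559 0.2227 0.039 ]
25.225 [ 0.45109232 -0.14206982  0.03506258]
```

```bash
python3 -m creep '0 0.003 0 0 0; 0 0.003 0 0 0; 0 0 0 0 0'
python3 -m creep '0 0.003 0 0 0; 0 0.003 0 0 0; 0 0 0 0 0'
```

```text
time_s: 25.6
tool_pos: [0.451, -0.1363, 0.0351]
tool_rot: [-180.0, 0.0, 177.0]
force: [0.2, -2.4, -0.4]
grip_width: 0.0004
grasp_force: 1.3
time_s: 25.98
tool_pos: [0.451, -0.1296, 0.035]
tool_rot: [180.0, -0.0, 177.0]
force: [-0.5, -1.6, -0.2]
grip_width: 0.0005
grasp_force: 0.9
```

```bash
python3 -m creep '0 0.003 0 0 0; 0 0.003 0 0 0; 0 0 0 0 0'
python3 -m creep '0 0.002 0 0 0; 0 0.002 0 0 0; 0 0 0 0 0'
```

```text
time_s: 26.35
tool_pos: [0.4504, -0.1285, 0.0351]
tool_rot: [-179.7, 0.0, 176.9]
force: [-0.7, -12.6, -2.7]
grip_width: 0.0004
grasp_force: 6.2
time_s: 26.72
tool_pos: [0.4502, -0.1283, 0.0354]
tool_rot: [-179.4, 0.1, 176.8]
force: [-1.7, -21.4, -2.1]
grip_width: 0.0003
grasp_force: 10.2
```

The bar is against the stop (21 N). I back off, lift, and check flushness.

```bash
python3 -m creep '0 -0.02 0 0 0; 0 0 0.06 0 0; 0 0 0.06 0 0; -0.04 0.06 0.02 0 0; -0.01 0.06 0 0 0; 0 0.05 0 0 0; 0 0 0 0 0; 0 0 0 0 0'
python3 b.py w10 bar_tail bar_head far_face far_tip near_hinge
python3 - <<'E'
from h import *
b=cams.read_camera("wrist");a=cams.read_camera("side")
cv2.imwrite("pics/s10.png",np.hstack([cv2.resize(a[130:300,170:340],(400,400)),cv2.resize(b,(400,300))[:, :].repeat(1,0) if 0 else cv2.copyMakeBorder(cv2.resize(b,(400,300)),0,100,0,0,cv2.BORDER_CONSTANT)])[:,:,::-1])
E
```

```text
time_s: 27.72
tool_pos: [0.4074, 0.0202, 0.1717]
tool_rot: [180.0, -0.0, 177.1]
force: [-0.1, 0.5, -0.6]
grip_width: 0.0005
grasp_force: 0.0
bar_tail scene 0.94 [257. 181.] [[0.436, -0.116], [0.494, -0.088]]
bar_tail side 0.79 [287. 252.] [[0.445, -0.119], [0.413, -0.156]]
bar_tail wrist 0.89 [120. 251.] [[0.444, -0.119], [0.422, -0.089]]
  TRI [ 0.4418 -0.1174  0.0411]
bar_head scene 0.94 [366. 222.] [[0.457, 0.233], [0.513, 0.237]]
bar_head side 0.82 [221. 182.] [[0.461, 0.245], [0.429, 0.188]]
bar_head wrist 0.97 [547. 252.] [[0.464, 0.237], [0.437, 0.192]]
  TRI [0.4602 0.2352 0.0436]
far_face side 0.46 [222. 181.] [[0.466, 0.244], [0.433, 0.188]]
far_face wrist 0.65 [450. 337.] [[0.54, 0.161], [0.498, 0.132]]
  TRI [0.3565 0.039  0.2782]
far_tip side 0.42 [225. 183.] [[0.468, 0.231], [0.435, 0.176]]
near_hinge scene 0.65 [327. 204.] [[0.44, 0.111], [0.497, 0.124]]
near_hinge wrist 0.95 [450. 340.] [[0.543, 0.161], [0.5, 0.132]]
  TRI [0.4984 0.1272 0.1033]
28.625 [0.40759159 0.02001805 0.17172716]
```

View pics/s10.png

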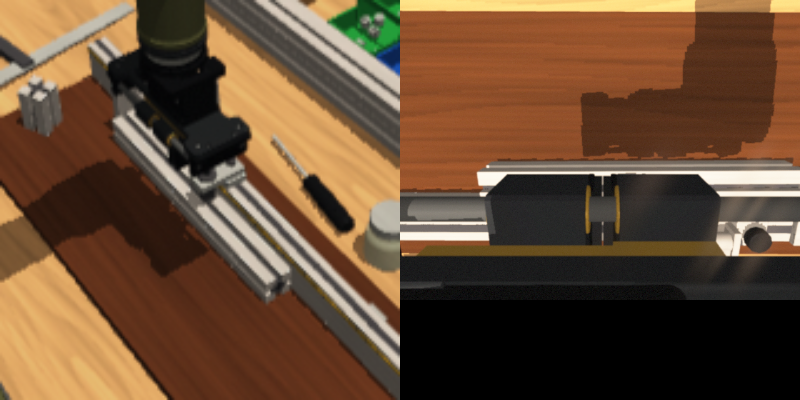

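The bar head meets the lowered stop. The side crop shows it close along the fence, with possibly a small gap at the tail (275,285). I make a firming nudge at the tail, then at the head.

```bash
python3 -m creep '0 -0.055 0 0 0; -0.002 -0.055 0 0 0; 0 0 -0.06 0 0; 0 0 -0.06 0 0; 0 0 -0.016 0 0; 0.006 0 0 0 0; 0.004 0 0 0 0; 0 0 0 0 0'
python3 -m creep '0.003 0 0 0 0; 0.002 0 0 0 0; 0.002 0 0 0 0; 0 0 0 0 0'
```

```text
time_s: 29.72
tool_pos: [0.4174, -0.0902, 0.0371]
tool_rot: [-180.0, 0.2, 177.0]
force: [0.8, -0.2, 0.3]
grip_width: 0.0002
grasp_force: 0.0
time_s: 30.22
tool_pos: [0.4197, -0.0901, 0.0353]
tool_rot: [180.0, -0.4, 177.0]
force: [-8.9, -0.7, 7.0]
grip_width: 0.0004
grasp_force: 4.4
```

```bash
python3 -m creep '-0.012 0 0 0 0; 0 0 0.06 0 0; 0 0.06 0.04 0 0; 0 0.06 0 0 0; 0.004 0.06 0 0 0; 0.004 0.06 0 0 0; 0 0 -0.05 0 0; 0 0 -0.038 0 0'
python3 -m creep '0.006 0 0 0 0; 0.004 0 0 0 0; 0.003 0 0 0 0; 0.002 0 0 0 0; 0.002 0 0 0 0; 0 0 0 0 0'
```

```text
time_s: 31.22
tool_pos: [0.4187, 0.143, 0.0415]
tool_rot: [180.0, 0.1, 177.1]
force: [-0.3, -0.3, 0.7]
grip_width: 0.0004
grasp_force: 0.0
time_s: 31.98
tool_pos: [0.433, 0.1423, 0.0432]
tool_rot: [-179.9, -0.3, 177.0]
force: [-10.8, 1.0, 8.0]
grip_width: 0.0006
grasp_force: 5.3
```

```bash
python3 -m creep '-0.012 0 0 0 0; 0 0 0.06 0 0; 0 -0.05 0.06 0 0; 0 -0.06 0 0 0; 0 -0.06 0 0 0; 0 -0.06 0 0 0; 0 -0.06 0 0 0; 0.026 -0.015 0 0 0'
python3 -m creep '0 0 -0.06 0 0; 0 0 -0.06 0 0; 0 0 -0.006 0 0; 0 0.01 0 0 0; 0 0.01 0 0 0; 0 0.006 0 0 0; 0 0.006 0 0 0; 0 0 0 0 0'
python3 -m creep '0 0.002 0 0 0; 0 0 0 0 0'
```

```text
time_s: 32.98
tool_pos: [0.4488, -0.1584, 0.1517]
tool_rot: [-179.9, 0.2, 176.5]
force: [0.4, 0.2, 0.1]
grip_width: 0.0003
grasp_force: 0.0
time_s: 33.98
tool_pos: [0.4514, -0.13, 0.0273]
tool_rot: [-179.3, 0.4, 176.8]
force: [-0.5, -21.8, 0.7]
grip_width: 0.0003
grasp_force: 10.4
time_s: 34.22
tool_pos: [0.4512, -0.13, 0.0273]
tool_rot: [-179.2, 0.4, 176.7]
force: [-0.3, -25.8, -0.9]
grip_width: 0.0007
grasp_force: 12.5
```

```bash
python3 -m creep '0 -0.005 0 0 0; 0 -0.02 0 0 0; 0 -0.01 0.06 0 0; 0 -0.03 0.06 0 0; 0 -0.05 0.06 0 0; 0 -0.05 0.03 0 0; 0 0 0 0 0; 0 0 0 0 0'
python3 b.py w11 bar_tail bar_head far_tip offcut jar screwdriver|grep -v wrist
python3 - <<'E'
from h import *
a=cams.read_camera("side");b=cams.read_camera("scene")
cv2.imwrite("pics/s11.png",np.hstack([cv2.resize(a[140:290,170:320],(400,400),interpolation=2),cv2.resize(b[140:280,270:410],(400,400),interpolation=2)])[:,:,::-1])
E
```

```text
time_s: 35.22
tool_pos: [0.45, -0.2708, 0.219]
tool_rot: [180.0, 0.1, 177.0]
force: [0.7, 0.7, -0.4]
grip_width: 0.0007
grasp_force: 0.0
bar_tail scene 0.83 [259. 185.] [[0.449, -0.105], [0.506, -0.077]]
bar_tail side 0.59 [287. 253.] [[0.44, -0.123], [0.408, -0.16]]
  TRI [ 0.4449 -0.1135  0.0274]
bar_head scene 0.9 [365. 220.] [[0.453, 0.232], [0.509, 0.236]]
bar_head side 0.6 [225. 184.] [[0.465, 0.226], [0.432, 0.17]]
  TRI [0.4611 0.2284 0.0419]
far_tip side 0.62 [219. 184.] [[0.451, 0.24], [0.419, 0.184]]
  TRI [ 0.2697 -0.2776  0.538 ]
offcut scene 0.58 [402. 215.] [[0.39, 0.323], [0.45, 0.321]]
offcut side 0.66 [188. 183.] [[0.372, 0.31], [0.344, 0.25]]
  TRI [0.3779 0.3231 0.0254]
jar scene 0.63 [256. 182.] [[0.442, -0.118], [0.499, -0.089]]
jar side 0.62 [334. 240.] [[0.581, -0.172], [0.541, -0.206]]
  TRI [ 0.5235 -0.1435  0.0838]
screwdriver scene 0.63 [276. 244.] [[0.635, 0.032], [0.678, 0.05]]
screwdriver side 0.5 [303. 210.] [[0.587, -0.025], [0.547, -0.067]]
  TRI [ 0.6113  0.0128 -0.0046]
36.275 [ 0.44962171 -0.2720117   0.21835741]
```

View pics/s11.png

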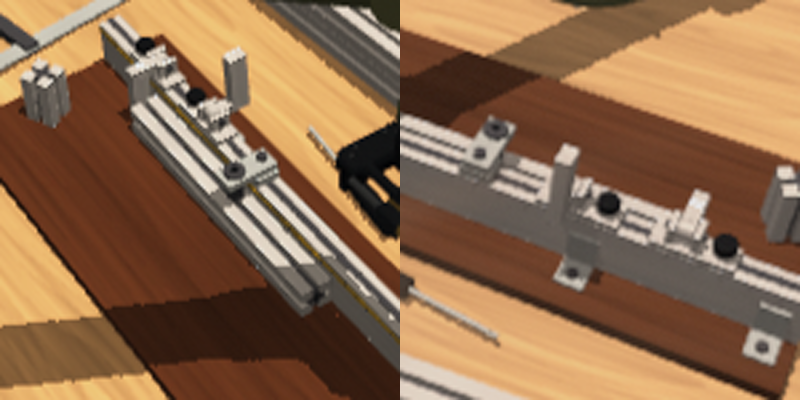

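The final views show the bar flush along the fence with its head at the lowered far stop (140,95). The near stop is upright (235,80), and the offcut, screwdriver and jar are where they were.

```bash
python3 -c "
from cell import ticket;print(ticket.sign_off())"
```

```text
the job is handed in; nothing more can be done
None
```

The far stop is down with the near one still folded up, the profile lies flat along the fence with its end against the lowered stop, and the job was handed in at about 36 s of the 64 s allowed; the offcut, screwdriver and jar looked undisturbed, while the tape, square and drill were not checked at the end.

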